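# Tighten the flower press with the hex key

## Robot

A 6-joint arm with a two-finger parallel gripper is mounted at the origin on a cart in front of the work surface, level with it; the furniture and walls round the work are solid. World frame = base frame: x ahead of the robot, y to its left, z up, the work surface at z = 0. Lengths are in mm, angles in degrees, forces in N, time in s.
With the tool pointing down it reaches from about 300 to 850 mm from the base axis. Payload 4.2 kg.
Tool frame: the origin (TCP) lies at the very end of the fingers, on their centre line; the grasp point (between the pads) lies 19 mm behind it; z points along the fingers, y is the line along which they close (so a half turn about z gives the same grasp; the last joint's range is limited). The gripper opens to 91 mm and grips with 3 to 60 N. Pads are 32 mm wide; open, the fingers measure 118 mm over their backs; the gripper's body (76 mm by 178 mm) begins 60 mm behind the grasp point.
Start: joints at [-70.703, 18.312, 89.639, -0, 72.044, -1.146], TCP at [200.839, -538.802, 213.976] pointing down, gripper open.
Joint ranges: [-177.97, 177.97], [-48.28, 115.42], [12.27, 149.76], [-77.06, 257.06], [2.81, 150.46], [-146.56, 146.56]. Speed limits (degrees/s): [147.25, 147.25, 180, 180, 180, 180].

## Interface

Orientations are given as [roll, pitch, yaw] about the fixed x, y, z axes, in that order (R = Rz(yaw) Ry(pitch) Rx(roll)).
In Python, from workcell import env, eyes gives the robot as it stands.
- The arm moves only by the tool send_rows, never from a script. Its argument "targets" is text: rows parted by semicolons, each of 7 numbers parted by spaces: the shift along the tool's x, y, z in m, then the turn, a rotation vector about the tool's x, y, z in degrees, then the opening in per cent of the stroke, from 0 (shut) to 100 (fully open). A call has 1 to 12 rows; each row is the pose to reach, as a shift and turn from the pose commanded when the call began, along the tool's axes at that moment; what a row does not reach only later rows make up. A row lasts 1/12 s, in which the tool goes at most 41.7 mm and 7.16 degrees, less where a joint would pass 70% of its speed; a pose out of reach is approached as far as the arm can. A call with a gripper value outside its range is refused whole. The fingers move at their own pace and stop on an object; "grip_force" is the grip in N (left out, the last holds). Time passes only in rows, so rows that repeat a pose let the fingers close. It gives the time, the measured TCP pose, the force, the opening and the grip force at its end, in the units of the state.
- env.state(): the state, without advancing time (a new reading comes with each control period).
- eyes.grab_frame(name): name is "scene" or "top" or "wrist"; returns a dict with "image" (420x560x3 uint8, blue, green, red), "fovy" (degrees; the focal length in pixels is half the picture's height over the tangent of half this angle, whatever the lens; pixels are square), "cx", "cy" (the principal point, pixels), "D" ([k1, k2, p1, p2, k3] as OpenCV has them; the pictures are not rectified), "eye" and "attitude" of the camera in the world. Camera axes: x right, y up, looking along -z (the intrinsics and any distortion apply to the point x, -y, -z); pixel columns grow to the right and rows downward; lengths in mm; the calibration is good to about 2 mm. A picture is of the moment at which its call begins. There is no depth.
- env.job_done(): hands the job in; it is judged then, once.
The state is a dict: "time_s": time; "qpos": joint angles; "qvel": joint speeds; "effort": joint torques, N m; "ee_pos": TCP position; "ee_rot": TCP orientation; "force": force on the tool from outside, world axes, zero at the start; "torque": the same for the moment, N m; "gripper_width": finger opening in mm; "gripper_force": force on a finger pad.
Only numpy, scipy, OpenCV 4.12 (cv2) and the standard library are available. Lean on these libraries where they do the work, as an engineer would, in place of code of your own. Each camera call takes 0.05 s, during which the arm holds its last target. There are 200 camera calls.

## Task

Tighten the flower press: take the T-handled hex key with the thick nose from its cup, seat it fully home, upright, in the hexagonal socket of the press screw, and only then turn the screw clockwise (seen from above) until its brass pointer stands at the dark steel line on the board. Let go and leave the key standing fully home in the socket; leave the slim key in its cup and do not shove the press about.

Things in the scene. Friction and masses are not known exactly. Their poses are not given: they have to be found in the camera images.
- hex_key_grip (a point): centre of the handle bar of the thick T key (loose, 120 g), upright in a wooden cup (rim 36 mm high), lifts straight out. Beech bar along x: 84 x 18 x 24 mm; z up the shank. Below: 20 mm of thin neck (14 mm wide), then the steel nose, a hexagon 24 mm across flats with a 10 mm tapered end; tip 82 mm below this point. x is square to two flats. It leans up to 6 degrees; point starts 90 mm up
- socket (a point): mouth centre of the hexagonal socket in the dark steel screw head (54 mm wide) atop a square wooden press (140 mm, 0.9 kg, loose), 80 mm above the table; turns with the screw, z up. Smooth flared mouth, 42 narrowing in 12 mm to 26.4 mm across flats; floor 32 mm down. x is square to two flats: the key fits where the x axes differ by a multiple of 60 degrees; home, its handle point is 50 mm above this
- screw (a joint): angle of the press screw, rad, growing clockwise seen from above. At 0 the brass pointer (along the socket's x) stands at a round wooden dot on the board, at 1.2 at the dark steel line (tight). Starts at 0 to 0.3, turns stiffly (0.05 N m), stays where left. Through play in the socket the screw follows the key only after up to 0.35 rad
- spare_key_grip (a point): centre of the handle bar of the slim T key, a bystander standing in a narrower cup: same bar and length, but its steel nose is only 14 mm across flats, too thin for the socket
Things that resemble listed ones, but are neither listed nor needed, are in the scene too. Leave any green look-alike of the part that bears hex_key_grip alone.

How it is judged (in metres and radians):
On the way, in this order (a step that is already met when the one before it is completed fails the run):
1. the thick hex key is seated fully home and upright in the socket while the screw has not yet been tightened (z of hex_key_grip in the frame of socket below 0.054 m and horizontal distance between hex_key_grip and socket below 0.012 m and angle between hex_key_grip's own z axis and vertical below 0.2 rad and value of joint screw below 0.65 rad), for 0.1 s.
2. the screw is turned to the line with the key still home in the socket (value of joint screw above 0.9 rad and z of hex_key_grip in the frame of socket below 0.056 m and horizontal distance between hex_key_grip and socket below 0.015 m), for 0.1 s.
At the end, for the whole second after the job is handed in: the screw stands within 0.3 rad (17 degrees) of the steel line (0.9 to 1.5 rad), and the thick key is let go and at rest, standing fully home in the socket (within 4 mm of its full depth, handle within 15 mm of the socket's axis, upright within 14 degrees) (value of joint screw between 0.9 and 1.5 rad and z of hex_key_grip in the frame of socket below 0.054 m and horizontal distance between hex_key_grip and socket below 0.015 m and angle between hex_key_grip's own z axis and vertical below 0.25 rad); the robot touches nothing.
It fails at once if the screw is turned past the line by more than 35 degrees (value of joint screw above 1.8 rad).
It fails at once if the press is shoved more than 50 mm (distance of socket from where it was at the start of the episode above 0.05 m).
It fails at once if the slim key is taken out of its cup or knocked over (distance of spare_key_grip from where it was at the start of the episode above 0.04 m).
It also fails if it takes over 45 s, if anything falls off the work surface, if the arm or the gripper's body presses on something with over 40 N, if the wrist force passes 120 N, or if a joint passes its speed limit or range.

## Working session

There is one attempt and no reset: what is moved stays moved. The work goes in short steps, Python scripts to look and compute and a tool call to move; the robot and the scene stay as the last step left them, time stands still between calls to the robot, and variables do not carry over. Pictures are saved under pics/ and viewed, at most 10 in all, crops included, and the job is handed in when it is done.

Besides the shell and the picture viewer there is one more tool, called after "Emit:" in YAML: its name, and indented under it one key for each argument. send_rows: Moves the arm, as the interface text tells. Its arguments: {"type":"object","properties":{"targets":{"type":"string"},"grip_force":{"type":"number"}},"required":["targets"]}

```bash
mkdir -p pics; ls
cat > h.py <<'E'
import numpy as np, cv2
from scipy.spatial.transform import Rotation as R
from workcell import env, eyes
def grab(name, fn=None):
    f=eyes.grab_frame(name)
    if fn: cv2.imwrite('pics/'+fn,f['image'])
    return f
def rot(a):
    a=np.array(a,float)
    return a if a.shape==(3,3) else R.from_euler('xyz',a,degrees=True).as_matrix()
def K(f):
    fl=f['image'].shape[0]/2/np.tan(np.radians(f['fovy'])/2)
    return np.array([[fl,0,f['cx']],[0,fl,f['cy']],[0,0,1]])
def ray(f,uv):
    p=cv2.undistortPoints(np.array(uv,float).reshape(-1,1,2),K(f),np.array(f['D'],float)).reshape(-1,2)
    d=np.c_[p[:,0],-p[:,1],-np.ones(len(p))]@rot(f['attitude']).T
    return np.array(f['eye'],float),d
def plane(f,uv,z):
    e,d=ray(f,uv); return e+d*((z-e[2])/d[:,2])[:,None]
def tri(f1,uv1,f2,uv2):
    e1,d1=ray(f1,uv1);e2,d2=ray(f2,uv2);o=[]
    for a,b in zip(d1,d2):
        s=np.linalg.lstsq(np.c_[a,-b],e2-e1,rcond=None)[0]
        p,q=e1+a*s[0],e2+b*s[1]; o.append(np.r_[(p+q)/2,np.linalg.norm(p-q)])
    return np.array(o)
def proj(f,P):
    Rm=rot(f['attitude']);c=(np.array(P,float).reshape(-1,3)-np.array(f['eye']))@Rm
    c=c*[1,-1,-1]
    return cv2.projectPoints(c,np.zeros(3),np.zeros(3),K(f),np.array(f['D'],float))[0].reshape(-1,2)
E
python3 - <<'E'
from h import *
a=grab('scene','s.png');b=grab('top','t.png');c=grab('wrist','w.png')
for f in(a,b,c): print(f['fovy'],f['cx'],f['cy'],f['D'],f['eye'],f['attitude'])
print(env.state())
E
```

```text
pics
45.22706967739299 279.52017682191956 209.56371226771833 [-0.04918575  0.          0.          0.          0.        ] [123.0322134  657.35706434 597.23689116] [  54.83863109    0.25580188 -147.15488322]
54.16012013447744 275.1563407187732 216.16151947939724 [-0.08213753  0.          0.          0.          0.        ] [431.98935613  85.36498937 930.41928189] [  3.86893406  -0.20870173 -88.77132209]
68.82273792807563 275.4650855804061 205.93462394781272 [-0.00428663  0.          0.          0.          0.        ] [ 275.42563783 -510.54424833  384.02603013] [-1.62579942e+01  6.71090959e-02 -6.95341002e+01]
{'time_s': 0.15, 'qpos': array([-7.07035589e+01,  1.83429030e+01,  8.96871755e+01, -2.52954452e-04,
        7.20419592e+01, -1.14447011e+00]), 'qvel': array([ 0.03221946, -0.14877149, -0.12476218, -0.08292769,  0.06123534,
        0.04409022]), 'effort': array([ 4.54715109e-04, -4.12773764e+01, -2.32155651e+01,  7.27494154e-02,
        4.33973665e-02, -9.42219981e-05]), 'ee_pos': array([ 200.71348017, -538.46572115,  213.33816399]), 'ee_rot': array([-1.79927972e+02, -1.19835579e-03,  2.04409886e+01]), 'force': array([ 0.00901747,  1.22064904, -0.85676442]), 'torque': array([ 0.0266154 , -0.09241001,  0.02002132]), 'gripper_force': 0.0, 'gripper_width': 91.27047227025473}
```

View pics/s.png

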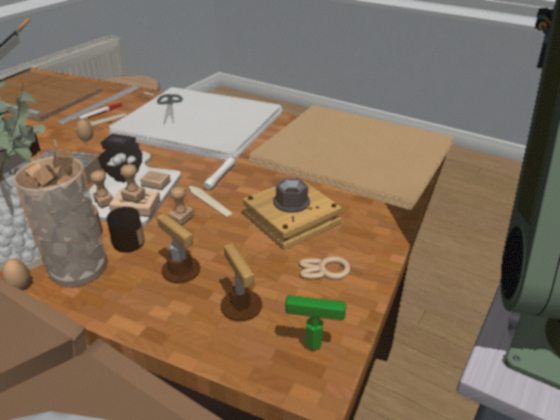

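View pics/t.png

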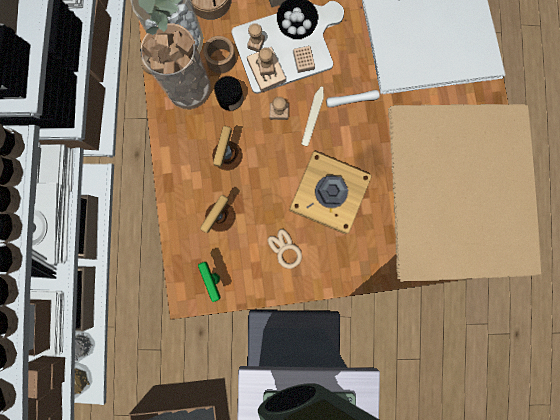

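The scene shows two wooden T keys in dark cups (scene px (178,235), (238,268); top px (222,147), (215,210)), a green look-alike, and the press at top px (332,190). I'll zoom in.

Run:
```python
import cv2,numpy as np
s=cv2.imread('pics/s.png');t=cv2.imread('pics/t.png')
r=lambda i,w,h:cv2.resize(i,(w,h),interpolation=cv2.INTER_CUBIC)
a=r(s[200:325,150:270],384,400);b=r(s[170:250,235:350],400,278)
c=r(t[120:240,190:250],200,400); d=r(t[145:240,285:380],300,300)
o=np.zeros((600,800,3),np.uint8)
o[:400,:384]=a;o[:278,390:790]=b;o[290:590,490:790]=d
o[290:590,388:484]=r(t[125:235,195:243],96,300) 
cv2.imwrite('pics/c.png',o)
```

```text
(no output)
```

View pics/c.png

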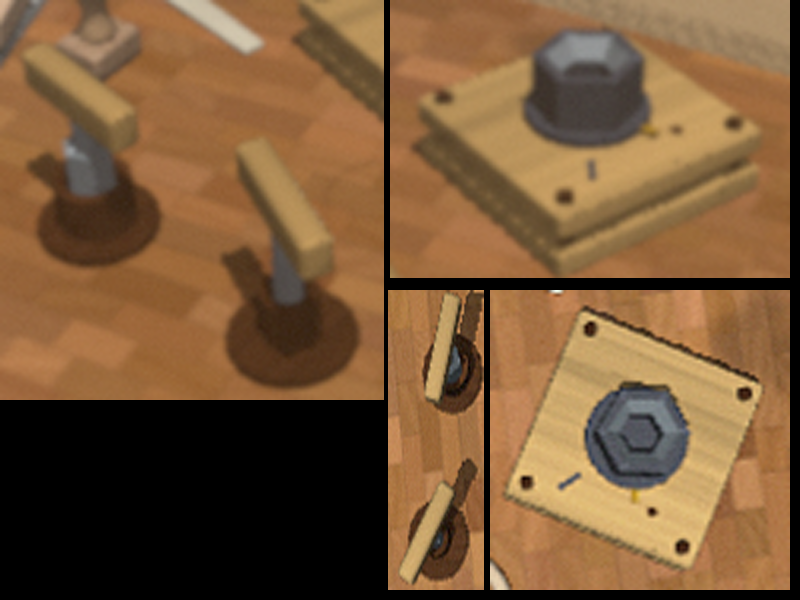

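Crops: the thick key is the far one (scene (178,232), thick hex nose; top bar at (222,147)). On the press, the pointer is at top ≈(330.5,210), the steel line at ≈(310,206), head centre ≈(332,190).

```bash
cat >> h.py <<'E'
def bar(f,box,lo=(12,70,120),hi=(28,200,255)):
    x0,y0,x1,y1=box; im=cv2.cvtColor(f['image'],cv2.COLOR_BGR2HSV)[y0:y1,x0:x1]
    m=cv2.morphologyEx(cv2.inRange(im,lo,hi),cv2.MORPH_OPEN,np.ones((3,3),np.uint8))
    n,l,s,c=cv2.connectedComponentsWithStats(m); i=1+np.argmax(s[1:,4])
    cs=max(cv2.findContours((l==i).astype(np.uint8),cv2.RETR_EXTERNAL,cv2.CHAIN_APPROX_NONE)[0],key=cv2.contourArea)
    r=cv2.minAreaRect(cs); return np.array(r[0])+[x0,y0],r,cv2.boxPoints(r)+[x0,y0],s[i,4]
E
python3 - <<'E'
from h import *
a=grab('scene');b=grab('top')
h=cv2.cvtColor(b['image'],cv2.COLOR_BGR2HSV);print(h[147,222],h[147,230],h[130,215],h[160,212])
h=cv2.cvtColor(a['image'],cv2.COLOR_BGR2HSV);print(h[228,172],h[238,183],h[250,200],h[215,165])
try:
  for f,bx in((a,(150,205,200,255)),(b,(205,118,240,172))):
    print(bar(f,bx))
except Exception as e: print(e)
# manual ends
T=[(226.5,127.5),(218,165.5),(332.4,190)]
print(plane(b,T[:2],102),plane(b,T[2:],80))
# press: pointer/line/dot at board z 
P=plane(b,[(330.5,210),(310,206),(336,215)],50);c=plane(b,T[2:],80)
print(P,np.degrees(np.arctan2(*(P-c)[:,[1,0]].T)))
E
```

```text
[ 19 118 199] [ 16 226  26] [ 14 144 156] [ 15 160 169]
[ 18 130 163] [ 18 128 143] [ 13 139 172] [ 17 127 165]
(array([174.5, 229.5]), ((24.5, 24.5), (49.0, 49.0), 90.0), array([[150., 205.],
       [199., 205.],
       [199., 254.],
       [150., 254.]]), np.int32(1843))
(array([222. , 144.5]), ((17.0, 26.5), (53.0, 34.0), 90.0), array([[205., 118.],
       [239., 118.],
       [239., 171.],
       [205., 171.]]), np.int32(1185))
[[669.0101329  187.74151378 102.        ]
 [589.26828654 202.54186675 102.        ]] [[546.92285554 -34.89965751  80.        ]]
[[507.47817731 -35.51614509  50.        ]
 [515.148266     8.86562935  50.        ]
 [496.93566528 -47.5344375   50.        ]] [-179.10458742  125.98049945 -165.81500009]
```

Emit:
send_rows:
  targets: "0.657 -0.538 -0.016 0 0 -149 100;0.657 -0.538 -0.016 0 0 -149 100;0.657 -0.538 -0.016 0 0 -149 100;0.657 -0.538 -0.016 0 0 -149 100;0.657 -0.538 -0.016 0 0 -149 100;0.657 -0.538 -0.016 0 0 -149 100;0.657 -0.538 -0.016 0 0 -149 100;0.657 -0.538 -0.016 0 0 -149 100;0.657 -0.538 -0.016 0 0 -149 100;0.657 -0.538 -0.016 0 0 -149 100;0.657 -0.538 -0.016 0 0 -149 100;0.657 -0.538 -0.016 0 0 -149 100"

```text
time_s: 1.25
ee_pos: [453.2, -104.9, 223.6]
ee_rot: [180.0, 0.0, 106.7]
force: [1.2, -0.9, -0.8]
gripper_width: 91.4
gripper_force: 0.0
```

```bash
cat >> h.py <<'E'
def go(p,rpy):
    s=env.state();A=rot(s['ee_rot']);B=rot(rpy)
    d=A.T@(np.array(p)-s['ee_pos'])/1000; r=R.from_matrix(A.T@B).as_rotvec(degrees=True)
    print('t',round(s['time_s'],2),'at',s['ee_pos'].round(1),s['ee_rot'].round(1),'q',s['qpos'].round(0));print('MOVE',d.round(4),r.round(2))
E
python3 -c "
from h import *
go([629,195,230],[180,0,169.5])"
```

```text
t 1.25 at [ 453.2 -104.9  223.6] [180.    0.  106.7] q [-14.   8. 102.  -0.  70. -31.]
MOVE [ 0.2365  0.2548 -0.0064] [ 1.000e-02  4.000e-02 -6.275e+01]
```

Emit:
send_rows:
  targets: "0.236 0.255 -0.006 0 0 -62.8 100;0.236 0.255 -0.006 0 0 -62.8 100;0.236 0.255 -0.006 0 0 -62.8 100;0.236 0.255 -0.006 0 0 -62.8 100;0.236 0.255 -0.006 0 0 -62.8 100;0.236 0.255 -0.006 0 0 -62.8 100;0.236 0.255 -0.006 0 0 -62.8 100;0.236 0.255 -0.006 0 0 -62.8 100;0.236 0.255 -0.006 0 0 -62.8 100;0.236 0.255 -0.006 0 0 -62.8 100;0.236 0.255 -0.006 0 0 -62.8 100"

```text
time_s: 2.17
ee_pos: [630.5, 191.8, 228.4]
ee_rot: [-179.9, -0.1, 169.2]
force: [-0.0, -0.2, 0.4]
gripper_width: 91.3
gripper_force: 0.0
```

```bash
python3 -c "
from h import *
f=grab('wrist','w2.png');print(f['eye'],f['attitude']);go([629,195,230],[180,0,169.5])"
```

```text
[553.52637666 207.3160576  399.36397773] [-16.12144686   0.11925942  79.18512969]
t 2.22 at [630.1 190.9 228.8] [-1.799e+02 -1.000e-01  1.691e+02] q [ 16.  26.  76.  -0.  78. -63.]
MOVE [ 0.0019  0.0039 -0.0012] [-0.08 -0.07 -0.41]
```

View pics/w2.png

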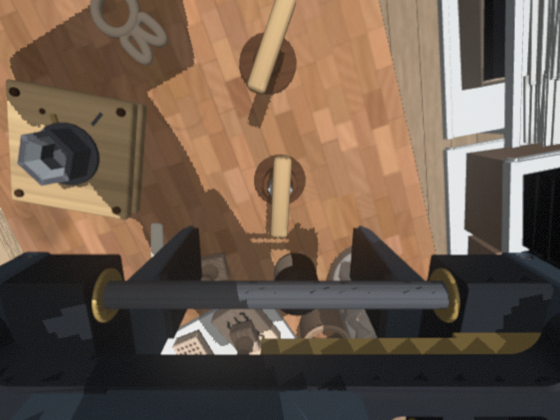

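Wrist view: thick key's bar from (283,156) to (280,236), slim key at top (272,45), press at left with the socket at (45,158). Triangulating the bar ends with the top view.

Run:
```python
from h import *
w=grab('wrist');t=grab('top')
L,H=(16,70,110),(24,170,255)
for n,f,bx in(('w',w,(262,145,305,243)),('t',t,(205,120,240,172))):
    c,r,b,a=bar(f,bx,L,H);print(n,c,r,a)
    i=np.argsort(b[:,1]);e0,e1=b[i[:2]].mean(0),b[i[2:]].mean(0);print(e0,e1)
    print(plane(f,[e0,e1],102))
    if n=='w': W=[e0,e1]
    else: T=[e1,e0]
print(tri(w,W,t,T))
# top picture blocked by arm?
cv2.imwrite('pics/c2.png',np.hstack([cv2.resize(w['image'][140:250,240:320],(400,550)),cv2.resize(t['image'][115:180,195:245],(400,550))]))
```

```text
w [281.5324192  196.35161972] ((19.532419204711914, 51.351619720458984), (17.67791748046875, 81.24850463867188), 2.862405300140381) 1387
[283.5610981  155.77805424] [279.50374031 236.92518616]
[[589.63446048 206.78522457 102.        ]
 [671.45438879 187.37835437 102.        ]]
t [225.5 130. ] ((20.5, 10.0), (2.0, 5.0), 90.0) 18
[225.5 129. ] [225.5 131. ]
[[665.80610973 189.69914926 102.        ]
 [661.5882839  189.55651563 102.        ]]
[[580.84214651 183.86894902 325.2583735   58.38231652]
 [661.32386972 187.92429853 123.42214563   3.47245567]]
```

View pics/c2.png

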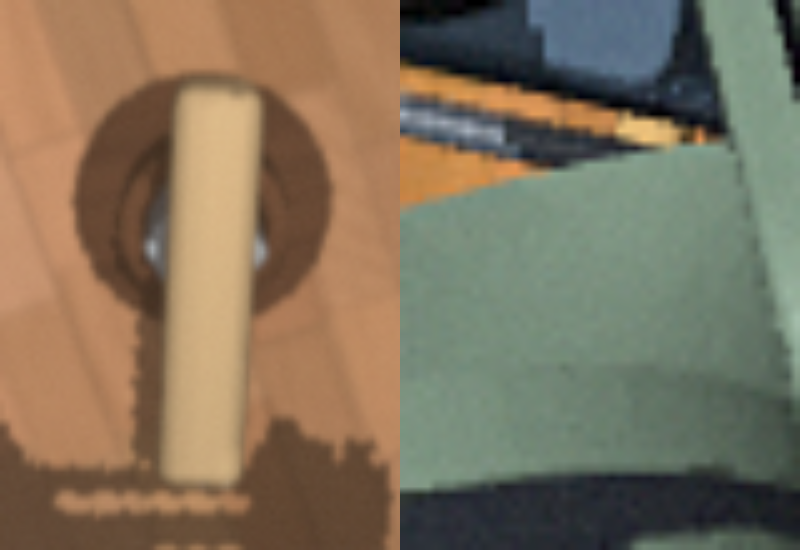

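Run:
```python
from h import *
w=grab('wrist')
for n in('top','scene'):
    t=grab(n);t['image']=cv2.imread('pics/%s.png'%n[0])
    if n=='top':
        for S in (120,110,100):
            c,r,b,a=bar(t,(212,122,232,172),(16,70,165),(24,135,255));
        print(c,r,a);i=np.argsort(b[:,1]);e0,e1=b[i[:2]].mean(0),b[i[2:]].mean(0);print(e0,e1)
        print(tri(w,[(283.56,155.78),(279.5,236.9),(281.5,196.35)],t,[e1,e0,c]))
```

```text
[221.28846169 145.44230461] ((9.288461685180664, 23.442304611206055), (7.1041693687438965, 38.590545654296875), 15.255120277404785) 265
[226.3653841  126.82692373] [216.21153927 164.05768585]
[[5.89805896e+02 2.05646545e+02 1.09457223e+02 2.04497074e+00]
 [6.68039701e+02 1.87064625e+02 1.10918747e+02 3.95556142e-01]
 [6.29674673e+02 1.96818957e+02 1.04019703e+02 1.86206854e+00]]
```

Run:
```python
from h import *
w=grab('wrist')
print(plane(w,[(281,180)],36),plane(w,[(281,180)],0))
go([630.5,197,130],[180,0,166.7])
```

```text
[[626.46357767 198.08895079  36.        ]] [[633.70218742 197.34051238   0.        ]]
t 2.52 at [630.5 190.4 229.9] [180.    0.  169.1] q [ 16.  26.  76.  -0.  78. -63.]
MOVE [0.0013 0.0065 0.0999] [0.   0.03 2.39]
```

Emit:
send_rows:
  targets: "0.001 0.0065 0.03 0 0 2.4 100;0.001 0.0065 0.06 0 0 2.4 100;0.001 0.0065 0.09 0 0 2.4 100;0.001 0.0065 0.11 0 0 2.4 100;0.001 0.0065 0.125 0 0 2.4 100;0.001 0.0065 0.14 0 0 2.4 100;0.001 0.0065 0.15 0 0 2.4 100;0.001 0.0065 0.158 0 0 2.4 100;0.001 0.0065 0.159 0 0 2.4 100"

```text
time_s: 3.27
ee_pos: [630.2, 197.5, 69.1]
ee_rot: [-179.9, -0.1, 166.8]
force: [-0.5, 0.2, -0.2]
gripper_width: 91.1
gripper_force: 0.0
```

Emit:
send_rows:
  targets: "0 0 0 0 0 0 50;0 0 0 0 0 0 20;0 0 0 0 0 0 5;0 0 0 0 0 0 5;0 0 0 0 0 0 5;0 0 0 0 0 0 5;0 0 0 0 0 0 5;0 0 0 0 0 0 5"
  grip_force: 25

```text
time_s: 3.93
ee_pos: [630.9, 198.0, 70.4]
ee_rot: [-180.0, 0.0, 166.8]
force: [0.4, -0.0, -0.1]
gripper_width: 40.9
gripper_force: 0.0
```

Emit:
send_rows:
  targets: "0 0 0 0 0 0 5;0 0 0 0 0 0 5;0 0 0 0 0 0 5;0 0 0 0 0 0 5;0 0 0 0 0 0 5;0 0 0 0 0 0 5;0 0 0 0 0 0 5"

```text
time_s: 4.52
ee_pos: [630.9, 198.0, 70.3]
ee_rot: [-180.0, -0.0, 166.8]
force: [0.4, -0.1, 1.0]
gripper_width: 17.8
gripper_force: 25.0
```

Emit:
send_rows:
  targets: "0 0 -0.015 0 0 0 5;0 0 -0.035 0 0 0 5;0 0 -0.06 0 0 0 5;0 0 -0.09 0 0 0 5;0 0 -0.12 0 0 0 5;0 0 -0.15 0 0 0 5;0 0 -0.165 0 0 0 5;0 0 -0.17 0 0 0 5;0 0 -0.17 0 0 0 5"

```text
time_s: 5.27
ee_pos: [631.3, 198.2, 241.5]
ee_rot: [179.9, 0.1, 166.8]
force: [-0.1, 0.3, -0.7]
gripper_width: 18.0
gripper_force: 25.0
```

Run:
```python
from h import *
go([440,-20,260],[180,0,181])
```

```text
t 5.27 at [631.3 198.2 241.5] [1.799e+02 1.000e-01 1.668e+02] q [ 16.  25.  75.  -0.  80. -60.]
MOVE [ 0.1364 -0.2561 -0.0191] [  0.05   0.13 -14.21]
```

Run:
```python
from h import *
go([600,-35,245],[180,0,181])
```

```text
t 5.27 at [631.3 198.2 241.5] [1.799e+02 1.000e-01 1.668e+02] q [ 16.  25.  75.  -0.  80. -60.]
MOVE [-0.0228 -0.2341 -0.0037] [  0.05   0.13 -14.21]
```

Emit:
send_rows:
  targets: "-0.0025 -0.025 -0.004 0 0 -3 5;-0.006 -0.06 -0.004 0 0 -7 5;-0.01 -0.1 -0.004 0 0 -10 5;-0.014 -0.14 -0.004 0 0 -14.2 5;-0.0175 -0.18 -0.004 0 0 -14.2 5;-0.021 -0.21 -0.004 0 0 -14.2 5;-0.0228 -0.229 -0.004 0 0 -14.2 5;-0.0228 -0.234 -0.004 0 0 -14.2 5;-0.0228 -0.234 -0.004 0 0 -14.2 5;-0.0228 -0.234 -0.004 0 0 -14.2 5"

```text
time_s: 6.1
ee_pos: [599.2, -34.4, 243.0]
ee_rot: [179.9, -0.1, -179.0]
force: [-0.4, 0.4, -1.2]
gripper_width: 18.0
gripper_force: 25.0
```

Run:
```python
from h import *
f=grab('wrist','w3.png');print(f['eye'],f['attitude'],proj(f,[[547,-35,80]]))
```

```text
[521.01995826 -35.42923658 414.00893834] [-1.60630772e+01 -2.49123962e-02  9.09960887e+01] [[275.30845018 142.93426847]]
```

View pics/w3.png

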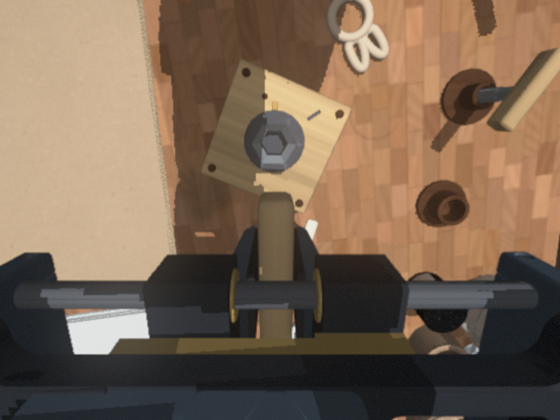

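The wrist view shows the socket head at about (274,140), pointer at (274,104), line at (314,115), dot at (265,96). Zooming for accuracy.

Run:
```python
import cv2
i=cv2.imread('pics/w3.png')[85:180,230:340]
cv2.imwrite('pics/c3.png',cv2.resize(i,None,fx=6,fy=6,interpolation=cv2.INTER_CUBIC))
```

```text
(no output)
```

View pics/c3.png

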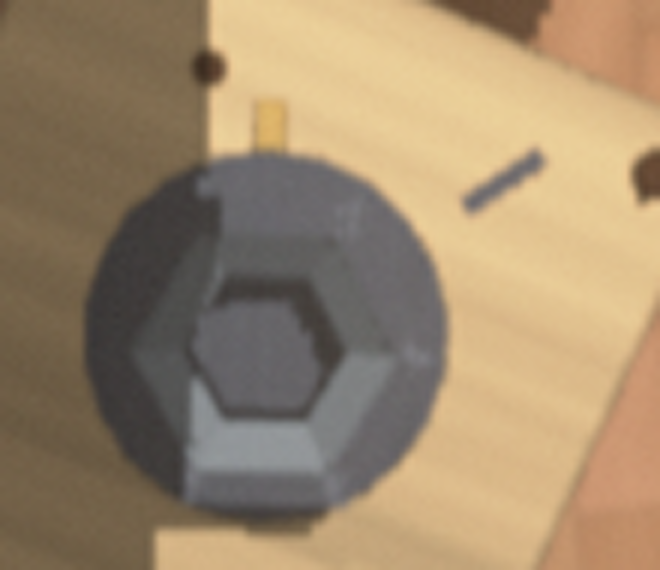

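Run:
```python
from h import *
w=grab('wrist');t=grab('top')
c=plane(w,[(274.2,143.7),(274.5,142.8)],80);c[1]=plane(w,[(274.5,142.8)],68)[0];print(c)
print(tri(w,[(274.2,143.7)],t,[(332.4,190)]))
P=plane(w,[(275.2,105.5),(314.2,115),(264.8,95.9)],52)
a=np.degrees(np.arctan2(*(P-c[0])[:,[1,0]].T));print(a, (a[2]-a)%360)
# head hex top/bottom edge direction (square to x)
E=plane(w,[(252,143.1),(296.3,144)],80);print(E,np.degrees(np.arctan2(*(E[1]-E[0])[[1,0]])))
```

```text
[[548.18332386 -35.76549218  80.        ]
 [548.16530347 -35.47712805  68.        ]]
[[548.46382737 -35.94013991  71.57578767   0.85712812]]
[ 179.52610213  124.35614925 -167.09441264] [13.37948523 68.54943812  0.        ]
[[547.98631437 -59.56357877  80.        ]
 [548.06309883 -12.06047243  80.        ]] 89.90738665924444
```

Run:
```python
from h import *
go([548.2,-35.7,155],[180,0,180])
```

```text
t 6.25 at [599.7 -33.6 243.8] [ 180.    -0.  -178.9] q [ -4.  20.  83.   0.  77. -95.]
MOVE [ 0.0515 -0.0011  0.0889] [ 0.02 -0.05  1.08]
```

Emit:
send_rows:
  targets: "0.02 -0.001 0 0 0 1 5;0.04 -0.001 0.01 0 0 1 5;0.051 -0.001 0.03 0 0 1 5;0.0515 -0.001 0.055 0 0 1 5;0.0515 -0.001 0.075 0 0 1 5;0.0515 -0.001 0.085 0 0 1 5;0.0515 -0.001 0.089 0 0 1 5;0.0515 -0.001 0.089 0 0 1 5;0.0515 -0.001 0.089 0 0 1 5"

```text
time_s: 7.0
ee_pos: [549.1, -36.6, 156.2]
ee_rot: [-180.0, 0.1, -180.0]
force: [0.6, 0.9, -0.4]
gripper_width: 17.7
gripper_force: 25.0
```

Run:
```python
from h import *
go([548.2,-35.7,125],[180,0,180])
a=grab('scene');t=grab('wrist')
cv2.imwrite('pics/c4.png',np.hstack([cv2.resize(a['image'][130:250,230:350],(400,400),interpolation=2),cv2.resize(t['image'][150:330,185:365],(400,400))]))
```

```text
t 7.0 at [549.1 -36.6 156.2] [-1.8e+02  1.0e-01 -1.8e+02] q [ -5.  19.  98.  -0.  63. -95.]
MOVE [0.001  0.0009 0.0312] [-0.01  0.1   0.02]
```

View pics/c4.png

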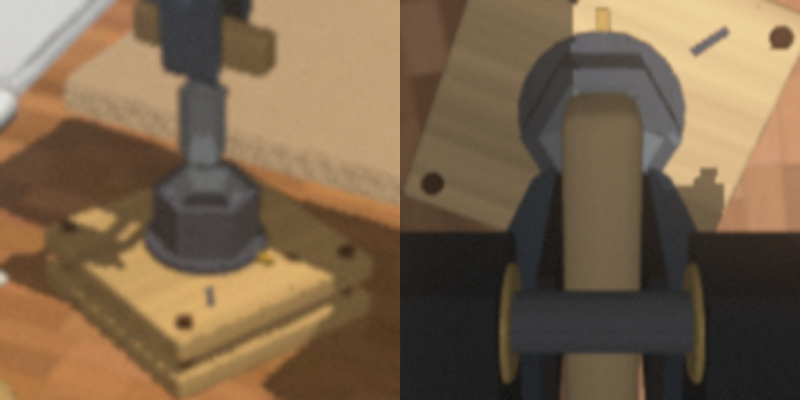

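The key hangs upright, centred over the socket (scene crop nose tip ≈(205,175), mouth (207,195)). Lowering.

Emit:
send_rows:
  targets: "0.001 0.001 0.004 0 0 0 5;0.001 0.001 0.008 0 0 0 5;0.001 0.001 0.012 0 0 0 5;0.001 0.001 0.016 0 0 0 5;0.001 0.001 0.02 0 0 0 5;0.001 0.001 0.024 0 0 0 5;0.001 0.001 0.028 0 0 0 5;0.001 0.001 0.031 0 0 0 5;0.001 0.001 0.031 0 0 0 5"

```text
time_s: 7.85
ee_pos: [546.7, -35.9, 123.5]
ee_rot: [180.0, -0.1, 180.0]
force: [0.1, 0.1, -1.1]
gripper_width: 17.6
gripper_force: 25.0
```

Emit:
send_rows:
  targets: "0 0 0.002 0 0 0 5;0 0 0.004 0 0 0 5;0 0 0.006 0 0 0 5;0 0 0.008 0 0 0 5;0 0 0.01 0 0 0 5;0 0 0.011 0 0 0 5;0 0 0.011 0 0 0 5;0 0 0.011 0 0 0 5"

```text
time_s: 8.52
ee_pos: [547.2, -35.9, 113.3]
ee_rot: [-180.0, -0.0, 180.0]
force: [0.1, -0.4, -1.6]
gripper_width: 17.7
gripper_force: 25.0
```

Emit:
send_rows:
  targets: "0 0 0.001 0 0 0 5;0 0 0.002 0 0 0 5;0 0 0.003 0 0 0 5;0 0 0.004 0 0 0 5;0 0 0.004 0 0 0 5;0 0 0.004 0 0 0 5"

```text
time_s: 9.02
ee_pos: [547.4, -36.0, 110.2]
ee_rot: [-180.0, 0.1, 180.0]
force: [-1.4, -0.2, 5.2]
gripper_width: 17.9
gripper_force: 25.0
```

Emit:
send_rows:
  targets: "0 0 0 0 0 4 5;0 0 0 0 0 8 5;0 0 0 0 0 13 5;0 0 0 0 0 18 5;0 0 0 0 0 23 5;0 0 0 0 0 28 5;0 0 0 0 0 33 5;0 0 0 0 0 38 5;0 0 0 0 0 43 5;0 0 0 0 0 48 5;0 0 0 0 0 53 5;0 0 0 0 0 58 5"

```text
time_s: 10.02
ee_pos: [547.2, -35.9, 110.2]
ee_rot: [180.0, 0.0, 121.8]
force: [-2.9, -0.3, 6.9]
gripper_width: 17.8
gripper_force: 25.0
```

Emit:
send_rows:
  targets: "0 0 0 0 0 2 5;0 0 0 0 0 2 5;0 0 0 0 0 2 5"

```text
time_s: 10.27
ee_pos: [547.3, -35.9, 110.2]
ee_rot: [180.0, 0.0, 120.0]
force: [-2.0, -1.2, 6.4]
gripper_width: 17.8
gripper_force: 25.0
```

Run:
```python
from h import *
a=grab('scene','s5.png');t=grab('wrist','w5.png')
print(env.state()['torque'])
o=np.hstack([cv2.resize(a['image'][130:250,230:350],(400,400),interpolation=2),cv2.resize(t['image'][130:330,185:385],(400,400))])
cv2.imwrite('pics/c5.png',o)
```

```text
[0.02067799 0.2545445  0.0153744 ]
```

View pics/c5.png

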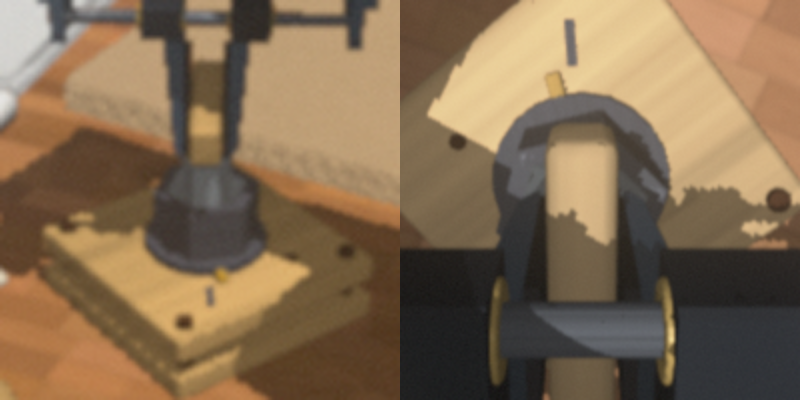

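The pointer (wrist px ≈(262.5,172)) stands a little short of the line (≈(270,151)). Working out the rest.

Run:
```python
from h import *
w=grab('wrist');P=plane(w,[(262.5,172),(270.2,151)],52);print(P,np.degrees(np.arctan2(*(P-[548,-35.7,0])[:,[1,0]].T)))
```

```text
[[519.69926099  -6.63182391  52.        ]
 [516.95201917   9.87944452  52.        ]] [134.23358699 124.26205842]
```

Emit:
send_rows:
  targets: "0 0 0 0 0 3 5;0 0 0 0 0 6 5;0 0 0 0 0 9 5;0 0 0 0 0 10.5 5;0 0 0 0 0 10.5 5;0 0 0 0 0 10.5 5;0 0 0 0 0 10.5 5"

```text
time_s: 11.0
ee_pos: [547.4, -35.9, 110.2]
ee_rot: [179.9, 0.0, 109.5]
force: [-1.9, 0.4, 5.3]
gripper_width: 18.0
gripper_force: 25.0
```

Run:
```python
from h import *
w=grab('wrist')
h=cv2.cvtColor(w['image'],cv2.COLOR_BGR2HSV)[140:180,245:290]
m=cv2.inRange(h,(18,150,130),(30,255,255));ys,xs=np.nonzero(m);print(len(xs))
d=cv2.inRange(cv2.cvtColor(w['image'],cv2.COLOR_BGR2HSV)[135:165,245:295],(100,20,40),(130,255,160));yd,xd=np.nonzero(d)
p=[(xs.mean()+245,ys.mean()+140),(xd.mean()+245,yd.mean()+135)];print(p)
P=plane(w,p,52);print(np.degrees(np.arctan2(*(P-[548,-35.7,0])[:,[1,0]].T)))
```

```text
0
[(np.float64(nan), np.float64(nan)), (np.float64(nan), np.float64(nan))]
[nan nan]<stdin>:6: RuntimeWarning: Mean of empty slice.
  ret = ret.dtype.type(ret / rcount)
```

Emit:
send_rows:
  targets: "0 0 0 0 0 0 20;0 0 0 0 0 0 40;0 0 0 0 0 0 60;0 0 0 0 0 0 80;0 0 0 0 0 0 100;0 0 0 0 0 0 100;0 0 0 0 0 0 100;0 0 0 0 0 0 100;0 0 0 0 0 0 100;0 0 0 0 0 0 100"

```text
time_s: 11.88
ee_pos: [547.2, -35.9, 109.3]
ee_rot: [-180.0, 0.0, 109.5]
force: [0.2, 0.1, 0.9]
gripper_width: 75.0
gripper_force: 0.0
```

Emit:
send_rows:
  targets: "0 0 -0.01 0 0 0 100;0 0 -0.03 0 0 0 100;0 0 -0.06 0 0 0 100;0 0 -0.09 0 0 0 100;0 0 -0.12 0 0 0 100;0 0 -0.14 0 0 0 100;0 0 -0.15 0 0 0 100;0 0 -0.15 0 0 0 100;0 0 -0.15 0 0 0 100"

```text
time_s: 12.63
ee_pos: [546.9, -35.9, 259.1]
ee_rot: [-180.0, 0.0, 109.5]
force: [0.7, -0.5, -0.4]
gripper_width: 90.7
gripper_force: 0.0
```

Run:
```python
from h import *
a=grab('scene');w=grab('wrist','w6.png')
u=proj(w,[[548,-35.7,80]])[0].astype(int);print(u)
x0,y0=max(u[0]-60,0),max(u[1]-60,0);print(x0,y0)
o=np.hstack([cv2.resize(a['image'][130:250,230:350],(400,400),interpolation=2),cv2.resize(w['image'][y0:y0+120,x0:x0+120],(400,400),interpolation=2)])
cv2.imwrite('pics/c6.png',o)
print(proj(w,[548+42*np.cos(np.radians(t)) if 0 else [548+42*np.cos(np.radians(t)),-35.7+42*np.sin(np.radians(t)),52] for t in(124.3,134,114)]))
```

```text
[276 188]
216 128
[[267.99618403 150.31534692]
 [262.5219745  152.29331971]
 [274.10496944 149.26709896]]
```

View pics/c6.png

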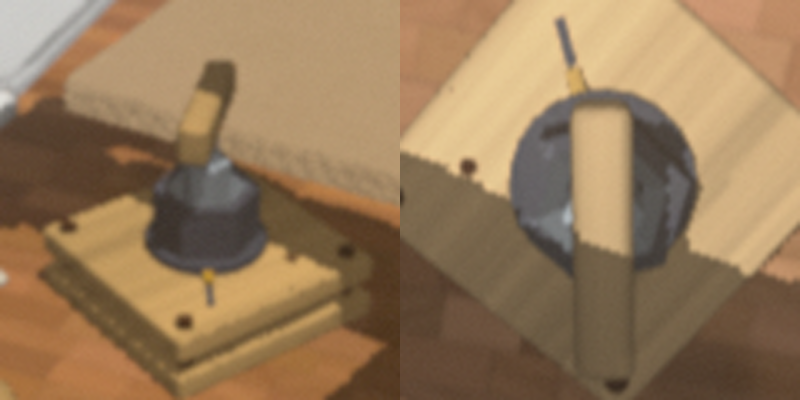

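Pointer stands on the steel line (wrist crop (570,75)); key in the socket. Quick check of the bar's height/position.

Run:
```python
from h import *
w=grab('wrist')
E=plane(w,[(276.6,159.5),(276.6,242)],142);print(E,E.mean(0),np.linalg.norm(E[0]-E[1]))
print(w['image'].shape,env.state()['time_s'])
```

```text
[[533.56942638   3.33375036 142.        ]
 [561.33811384 -74.78547271 142.        ]] [547.45377011 -35.72586117 142.        ] 82.90785858804276
(420, 560, 3) 12.7833
```

```bash
python3 -c "
from h import *
print(env.job_done())"
```

```text
the job is handed in; nothing more can be done
None
```

The job is handed in, with no verdict returned: the thick key was seated fully home, the screw was turned until its pointer stood on the steel line, and the key was left standing in the socket, released.

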